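# Put the sample pots away in their spill trays

## Task

Put each of the four white screw-capped sample pots into the round blue spill tray of its own size: the smallest pot in the smallest tray, the next in the next, up to the largest pot in the largest tray. Set each pot down upright and flat on the tray's floor without dropping it, and leave the glass beaker and the glass flask standing where they are.

Things in the scene. Friction and masses are not known exactly. Their poses are not given: they have to be found in the camera images.
- pot_a_mid (a point): The smallest of the four sample pots: an upright round white plastic pot with a closed white ribbed screw cap, 30 mm across the cap and 48 mm tall, standing loose on the bench. The cap is its top 16 mm; below it the pot is 3 mm narrower. This point is at its centre, on its axis and half-way up (24 mm above its underside); z is its axis.
- pot_b_mid (a point): The second smallest of the four sample pots: an upright round white plastic pot with a closed white ribbed screw cap, 40 mm across the cap and 56 mm tall, standing loose on the bench. The cap is its top 16 mm; below it the pot is 3 mm narrower. This point is at its centre, on its axis and half-way up (28 mm above its underside); z is its axis.
- pot_c_mid (a point): The second largest of the four sample pots: an upright round white plastic pot with a closed white ribbed screw cap, 50 mm across the cap and 64 mm tall, standing loose on the bench. The cap is its top 16 mm; below it the pot is 3 mm narrower. This point is at its centre, on its axis and half-way up (32 mm above its underside); z is its axis.
- pot_d_mid (a point): The largest of the four sample pots: an upright round white plastic pot with a closed white ribbed screw cap, 60 mm across the cap and 72 mm tall, standing loose on the bench. The cap is its top 16 mm; below it the pot is 3 mm narrower. This point is at its centre, on its axis and half-way up (36 mm above its underside); z is its axis.
- tray_a: The smallest of the four spill trays: a flat round blue plastic tray fixed to the bench, 56 mm across outside and 50 mm inside, with a floor 3 mm thick and a rim 8 mm high (above the bench). It belongs to the 30 mm pot. Origin: centre of its underside, on the bench; z up.
- tray_b: The second smallest of the four spill trays: a flat round blue plastic tray fixed to the bench, 66 mm across outside and 60 mm inside, with a floor 3 mm thick and a rim 8 mm high (above the bench). It belongs to the 40 mm pot. Origin: centre of its underside, on the bench; z up.
- tray_c: The second largest of the four spill trays: a flat round blue plastic tray fixed to the bench, 76 mm across outside and 70 mm inside, with a floor 3 mm thick and a rim 8 mm high (above the bench). It belongs to the 50 mm pot. Origin: centre of its underside, on the bench; z up.
- tray_d: The largest of the four spill trays: a flat round blue plastic tray fixed to the bench, 86 mm across outside and 80 mm inside, with a floor 3 mm thick and a rim 8 mm high (above the bench). It belongs to the 60 mm pot. Origin: centre of its underside, on the bench; z up.
- beaker_mid (a point): Bystander: an open, empty glass beaker, 50 mm across and 68 mm tall, standing loose among the pots. This point is on its axis, half-way up; z is its axis.
- flask_mid (a point): Bystander: a small conical glass flask, 54 mm across at the foot, narrowing to a 28 mm lip, 70 mm tall, standing loose among the pots. This point is on its axis, half-way up; z is its axis.
Things that resemble listed ones, but are neither listed nor needed, are in the scene too. What is shaped like the tray_d but black or purple is not meant. What is shaped like the part that bears pot_a_mid but orange or turquoise is not meant.

How it is judged (in metres and radians):
At the end, for the whole second after the job is handed in: Each of the four pots stands upright (within 0.1 rad) and at rest on the floor of the tray of its own size, its axis within 12 mm of the tray's centre (horizontal distance between pot_a_mid and tray_a below 0.012 m and z of pot_a_mid in the frame of tray_a between 0.023 and 0.031 m and angle between each of pot_a_mid, pot_b_mid, pot_c_mid, pot_d_mid's own z axis and vertical below 0.1 rad and linear speed of each of pot_a, pot_b, pot_c, pot_d below 0.02 m/s and horizontal distance between pot_b_mid and tray_b below 0.012 m and z of pot_b_mid in the frame of tray_b between 0.027 and 0.035 m and horizontal distance between pot_c_mid and tray_c below 0.012 m and z of pot_c_mid in the frame of tray_c between 0.031 and 0.039 m and horizontal distance between pot_d_mid and tray_d below 0.012 m and z of pot_d_mid in the frame of tray_d between 0.035 and 0.043 m); the robot touches nothing.
It fails at once if a pot is dropped (in free fall with its underside more than 30 mm above the bench) ((contact force between pot_a and anything else below 0.005 N and height (world z) of pot_a_mid above 0.054 m) or (contact force between pot_b and anything else below 0.005 N and height (world z) of pot_b_mid above 0.058 m) or (contact force between pot_c and anything else below 0.005 N and height (world z) of pot_c_mid above 0.062 m) or (contact force between pot_d and anything else below 0.005 N and height (world z) of pot_d_mid above 0.066 m)).
It fails at once if the beaker is pushed or knocked over (moved more than 30 mm) (distance of beaker_mid from where it was at the start of the episode above 0.03 m).
It fails at once if the flask is pushed or knocked over (moved more than 30 mm) (distance of flask_mid from where it was at the start of the episode above 0.03 m).
It also fails if it takes over 120 s, if anything falls off the work surface, if the arm or the gripper's body presses on something with over 40 N, if the wrist force passes 120 N, or if a joint passes its speed limit or range.

## Robot

A 6-joint arm with a two-finger parallel gripper is mounted at the origin on the work surface. World frame = base frame: x ahead of the robot, y to its left, z up, the work surface at z = 0. Lengths are in m, angles in degrees, forces in N, time in s.
With the tool pointing down it reaches from about 0.325 to 0.775 m from the base axis. Payload 9.3 kg.
Tool frame: the origin (TCP) lies midway between the tips of the shut fingers; the grasp point (between the pads) lies 19 mm behind it; z points along the fingers, y is the line along which they close (so a half turn about z gives the same grasp; the last joint's range is limited). The gripper opens to 85 mm and grips with 20 to 120 N. Pads are 22 mm wide; open, the fingers measure 114 mm over their backs; the gripper's body (76 mm by 85 mm) begins 54 mm behind the grasp point. The pads swing forward as they close: fully open they stand 13 mm farther back than shut.
Start: joints at [-72.857, 14.817, 1.232, 76.415, 0, 81.257], TCP at [0.24, -0.495, 0.231] pointing down, gripper open.
Joint ranges: [-174.27, 174.27], [-52.1, 104.24], [-59.71, 78.15], [-110.17, 111.67], [-87.03, 83.33], [-180, 180]. Speed limits (degrees/s): [127.2, 127.2, 159.86, 180, 180, 180].

## Interface

Orientations are given as [roll, pitch, yaw] about the fixed x, y, z axes, in that order (R = Rz(yaw) Ry(pitch) Rx(roll)).
In Python, from bench import arm gives the robot as it stands.
- The arm moves only by the tool send_rows, never from a script. Its arguments are lists of equal length, an entry for each row: "linear": the shift along the tool's x, y, z in m, a list of three; "angular": the turn, a rotation vector about the tool's x, y, z in degrees, a list of three. In form: {"linear": [[tx, ty, tz], ...], "angular": [[wx, wy, wz], ...]}. A call has 1 to 10 rows; each row is the pose to reach, as a shift and turn from the pose commanded when the call began, along the tool's axes at that moment; what a row does not reach only later rows make up. A row lasts 1/12 s, in which the tool goes at most 41.7 mm and 7.16 degrees, less where a joint would pass 70% of its speed; a pose out of reach is approached as far as the arm can. A call with a gripper value outside its range is refused whole. "claw" is the closure in counts, from 0 (fully open) to 255 (shut), set as the call begins (left out, the last holds). The fingers move at their own pace and stop on an object; "squeeze" is the grip in N (left out, the last holds). Time passes only in rows, so rows that repeat a pose let the fingers close. It gives the time, the measured TCP pose, the force, the opening and the grip force at its end, in the units of the state.
- arm.get_state(): the state, without advancing time (a new reading comes with each control period).
- arm.get_image(name): name is "side" or "top" or "wrist"; returns a dict with "pixels" (480x640x3 uint8, red, green, blue), "z_map" (480x640 float32, m along the optical axis (not along the pixel's ray), 0 where there is no reading), "fx", "fy", "cx", "cy" (pixels), "rvec" (rotation vector, rad) and "tvec" (3), from world to camera coordinates, as OpenCV has them. Camera axes: x right, y down, z forward; pixel columns grow to the right and rows downward; lengths in m; the calibration is good to about 2 mm. A picture is of the moment at which its call begins.
- arm.hand_in(): hands the job in; it is judged then, once.
The state is a dict: "time": time; "joint_positions": joint angles; "qd": joint speeds; "joint_efforts": joint torques, N m; "tool_pos": TCP position; "orientation": TCP orientation; "contact_force": force on the tool from outside, world axes, zero at the start; "moment": the same for the moment, N m; "grip_width": opening from 0.0 (shut) to 1.0 (fully open); "grip_force": force on a finger pad.
Only numpy, scipy, OpenCV 4.12 (cv2) and the standard library are available. Lean on these libraries where they do the work, as an engineer would, in place of code of your own. Each camera call takes 0.05 s, during which the arm holds its last target. There are 200 camera calls.

## Working session

There is one attempt and no reset: what is moved stays moved. The work goes in short steps, Python scripts to look and compute and a tool call to move; the robot and the scene stay as the last step left them, time stands still between calls to the robot, and variables do not carry over. Pictures are saved under pics/ and viewed, at most 14 in all, crops included, and the job is handed in when it is done.

Besides the shell and the picture viewer there is one more tool, called after ">>>" in YAML: its name, and indented under it one key for each argument. send_rows: Moves the arm, as the interface text tells. Its arguments: {"type":"object","properties":{"linear":{"type":"array","items":{"type":"array","items":{"type":"number"}}},"angular":{"type":"array","items":{"type":"array","items":{"type":"number"}}},"claw":{"type":"number"},"squeeze":{"type":"number"}},"required":["linear","angular"]}

```bash
mkdir -p pics; ls; cat > h.py <<'E'
import numpy as np, cv2
from bench import arm
def world(im):
    R=cv2.Rodrigues(np.array(im["rvec"],float))[0]; t=np.array(im["tvec"],float).ravel()
    z=im["z_map"].astype(float); v,u=np.mgrid[:z.shape[0],:z.shape[1]]
    P=np.stack([(u-im["cx"])/im["fx"]*z,(v-im["cy"])/im["fy"]*z,z],-1)
    W=(P-t)@R; W[z==0]=np.nan
    return W
def save(im,n): cv2.imwrite(f"pics/{n}.png",im["pixels"][:,:,::-1])
E
python3 - <<'E'
from h import *
print(arm.get_state())
for n in("top","side"):
    im=arm.get_image(n); save(im,n+"0"); np.savez(n+"0.npz",**im)
    R=cv2.Rodrigues(np.array(im["rvec"],float))[0]; print(n,im["fx"],-R.T@np.ravel(im["tvec"]))
E
```

```text
pics
{'time': 0.0, 'joint_positions': array([-7.28575414e+01,  1.48497867e+01,  1.18826357e+00,  7.64156373e+01,
       -6.53654286e-04,  8.12554756e+01]), 'qd': array([ 0.0612928 , -0.10311502,  0.01253   ,  0.02811291,  0.06437172,
        0.01038016]), 'joint_efforts': array([-5.66239796e-04, -5.55642343e+01,  3.44531250e+01,  1.37464600e-02,
       -1.97860090e-04,  2.12311568e-05]), 'tool_pos': array([ 0.24002321, -0.49453516,  0.23066515]), 'orientation': array([-1.79923637e+02, -1.10845632e-02,  2.58869761e+01]), 'contact_force': array([0.36699239, 0.6433782 , 0.72953478]), 'moment': array([-0.030673  , -0.04395954,  0.02856633]), 'grip_force': 0.0, 'grip_width': 0.9975080772188077}
top 609.8397768731583 [ 0.37743415 -0.00213921  1.19872212]
side 544.3488305299386 [0.37325016 0.81428875 0.80437305]
```

View pics/top0.png

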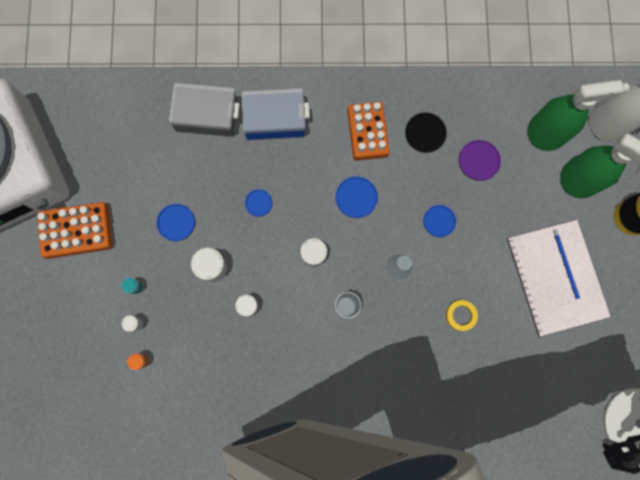

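View pics/side0.png

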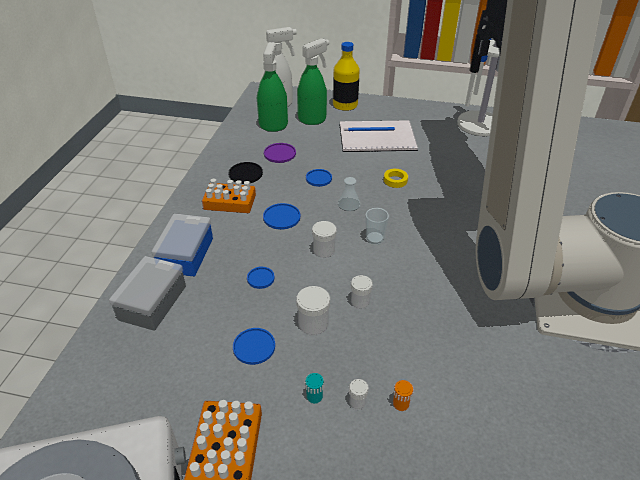

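The top view shows four white pots: D (208,264), C (314,251), B (247,305) and A (130,323). The blue trays are at (177,222), (259,203), (357,197) and (440,221). The possible mix-ups are the teal (131,286) and orange (137,362) pots, the black (426,132) and purple (480,160) trays, and the blue lid (275,112). The beaker is at (348,304) and the flask at (402,264).

```bash
python3 - <<'E'
from h import *
for cam in("top","side"):
    im=dict(np.load(cam+"0.npz")); W=world(im); p=im["pixels"]; hsv=cv2.cvtColor(p,cv2.COLOR_RGB2HSV)
    print(cam,"bench z",np.nanmedian(W[(abs(W[...,0]-.45)<.2)&(abs(W[...,1])<.3)][:,2]))
    ws=(W[...,0]>.3)&(W[...,0]<.78)&(abs(W[...,1])<.6)
    blue=ws&(hsv[...,0]>100)&(hsv[...,0]<125)&(hsv[...,1]>150)&(W[...,2]<.03)
    white=ws&(hsv[...,1]<50)&(hsv[...,2]>140)&(W[...,2]>.035)&(W[...,2]<.09)
    for nm,m in(("blue",blue),("white",white)):
        n,l,s,c=cv2.connectedComponentsWithStats(m.astype(np.uint8))
        for i in range(1,n):
            if s[i,4]<60: continue
            q=W[l==i]; 
            if nm=="white": zt=np.percentile(q[:,2],90); q=q[q[:,2]>zt-.006]
            (x,y),r=cv2.minEnclosingCircle(q[:,:2].astype(np.float32))
            print(nm,c[i].round(),"n",len(q),"mean",q.mean(0).round(4),"circ",round(x,4),round(y,4),"d",round(2*r,4))
E
```

```text
top bench z 0.0012103310323560742
blue [356. 197.] n 1312 mean [ 0.6639 -0.1044  0.0038] circ 0.6631 -0.1046 d 0.0853
blue [258. 202.] n 544 mean [0.6535 0.0927 0.0042] circ 0.6529 0.0924 d 0.0546
blue [175. 222.] n 1067 mean [0.6152 0.2569 0.0042] circ 0.6149 0.256 d 0.0746
blue [439. 221.] n 774 mean [ 0.6135 -0.2702  0.0039] circ 0.6129 -0.2698 d 0.0651
blue [567. 267.] n 158 mean [ 0.5168 -0.5137  0.0175] circ 0.5172 -0.5126 d 0.1249
white [313. 251.] n 509 mean [ 0.545  -0.0162  0.065 ] circ 0.5454 -0.0157 d 0.0514
white [207. 264.] n 757 mean [0.5223 0.1819 0.0732] circ 0.5225 0.182 d 0.0602
white [404. 262.] n 140 mean [ 0.5213 -0.1856  0.0709] circ 0.5211 -0.1857 d 0.0258
white [246. 305.] n 326 mean [0.4457 0.1105 0.0575] circ 0.446 0.1105 d 0.0404
white [343. 310.] n 62 mean [ 0.4351 -0.069   0.0686] circ 0.4434 -0.0783 d 0.0491
white [129. 323.] n 195 mean [0.4151 0.3271 0.0491] circ 0.4153 0.3266 d 0.0307
side bench z 0.0018480262540115635
blue [371. 129.] n 136 mean [ 0.5179 -0.5133  0.0174] circ 0.5176 -0.5129 d 0.1295
blue [319. 177.] n 358 mean [ 0.6142 -0.2714  0.005
[... 774 characters left out ...]
9. 387.] n 242 mean [0.4163 0.3274 0.0491] circ 0.4162 0.3259 d 0.0322
white [228. 441.] n 60 mean [0.5881 0.4573 0.0488] circ 0.5889 0.4572 d 0.0138
white [241. 442.] n 63 mean [0.5682 0.4545 0.0489] circ 0.5669 0.459 d 0.009
white [211. 454.] n 64 mean [0.6049 0.4803 0.049 ] circ 0.6048 0.4804 d 0.0139
white [225. 454.] n 64 mean [0.585  0.4771 0.049 ] circ 0.5845 0.4787 d 0.0116
white [239. 455.] n 62 mean [0.5651 0.4742 0.0491] circ 0.5649 0.4736 d 0.0137
white [194. 466.] n 66 mean [0.6214 0.5029 0.0491] circ 0.6204 0.5052 d 0.0112
white [208. 467.] n 66 mean [0.6018 0.4999 0.0488] circ 0.6023 0.5008 d 0.0129
white [222. 468.] n 66 mean [0.5819 0.4968 0.049 ] circ 0.5805 0.4995 d 0.0103
```

Sizes and heights match the descriptions, so the choices are clear: tray_d is at (356,197), tray_c (175,222), tray_b (439,221) and tray_a (258,202). First I turn to yaw 90, where tool x is world y, tool y is world x and tool z is down, while heading for pot D.

>>> send_rows:
  linear:
    - [0.03,-0.0265,0]
    - [0.06,-0.053,0]
    - [0.09,-0.0795,0]
    - [0.12,-0.106,0]
    - [0.15,-0.1325,0]
    - [0.18,-0.159,0]
    - [0.21,-0.1855,0]
    - [0.24,-0.212,0]
    - [0.27,-0.2385,0]
    - [0.3,-0.265,0]
  angular:
    - [0,0,-6.5]
    - [0,0,-13]
    - [0,0,-19.5]
    - [0,0,-26]
    - [0,0,-32.5]
    - [0,0,-39]
    - [0,0,-45.5]
    - [0,0,-52]
    - [0,0,-58.5]
    - [0,0,-64.1]
  claw: 0
  squeeze: 50

```text
time: 0.93
tool_pos: [0.3944, -0.1235, 0.2313]
orientation: [180.0, 0.0, 90.3]
contact_force: [0.6, -1.5, 0.7]
grip_width: 0.997
grip_force: 0.0
```

>>> send_rows:
  linear:
    - [0.035,0.015,0]
    - [0.07,0.03,0]
    - [0.105,0.045,0]
    - [0.14,0.06,0]
    - [0.175,0.074,0]
    - [0.21,0.088,0]
    - [0.245,0.103,0]
    - [0.28,0.117,0]
    - [0.307,0.129,0]
    - [0.307,0.129,0]
  angular:
    - [0,0,0]
    - [0,0,0]
    - [0,0,0]
    - [0,0,0]
    - [0,0,0]
    - [0,0,0]
    - [0,0,0]
    - [0,0,0]
    - [0,0,0]
    - [0,0,0]

```text
time: 1.77
tool_pos: [0.5246, 0.1858, 0.2301]
orientation: [-179.9, -0.1, 90.2]
contact_force: [-1.1, -1.2, -0.6]
grip_width: 0.998
grip_force: 0.0
```

```bash
cat >> h.py <<'E'
def look(name,near,r=.06,zlo=.035):
    im=arm.get_image("wrist"); save(im,name); W=world(im); hsv=cv2.cvtColor(im["pixels"],cv2.COLOR_RGB2HSV)
    ok=np.hypot(W[...,0]-near[0],W[...,1]-near[1])<r
    if zlo>.02: m=ok&(hsv[...,1]<60)&(hsv[...,2]>120)&(W[...,2]>zlo)&(W[...,2]<.09)
    else: m=ok&(hsv[...,0]>100)&(hsv[...,0]<125)&(hsv[...,1]>150)&(W[...,2]<.03)
    q=W[m]
    if zlo>.02: q=q[q[:,2]>np.percentile(q[:,2],80)-.004]
    (x,y),rr=cv2.minEnclosingCircle(q[:,:2].astype(np.float32))
    print(name,len(q),"mean",q.mean(0).round(4),"circ",round(x,4),round(y,4),"d",round(2*rr,4))
    s=arm.get_state(); print(s["time"],s["tool_pos"].round(4),s["orientation"].round(2),s["contact_force"].round(2),s["grip_width"],s["grip_force"])
E
python3 -c "
from h import *
look('w1',(.523,.182))"
```

```text
w1 3238 mean [0.5253 0.1845 0.0722] circ 0.5253 0.1833 d 0.061
1.8167 [0.5237 0.1838 0.2301] [-1.7991e+02  1.0000e-02  9.0180e+01] [-0.51  0.42 -0.48] 1.0030533125684922 0.0
```

View pics/w1.png

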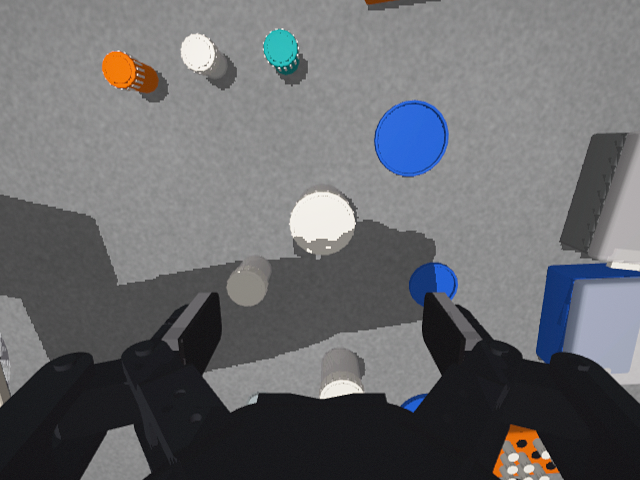

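The wrist view shows pot D at (323,222) centred between the fingers, with pot A at (198,52) between the orange and teal ones, and tray_c at (411,138). Descending.

>>> send_rows:
  linear:
    - [0,0.001,0.03]
    - [0,0.001,0.06]
    - [0,0.001,0.09]
    - [0,0.001,0.115]
    - [0,0.001,0.14]
    - [0,0.001,0.16]
    - [0,0.001,0.175]
    - [0,0.001,0.19]
    - [0,0.001,0.197]
    - [0,0.001,0.197]
  angular:
    - [0,0,0]
    - [0,0,0]
    - [0,0,0]
    - [0,0,0]
    - [0,0,0]
    - [0,0,0]
    - [0,0,0]
    - [0,0,0]
    - [0,0,0]
    - [0,0,0]

```text
time: 2.65
tool_pos: [0.5232, 0.1806, 0.0329]
orientation: [-179.8, 0.0, 89.9]
contact_force: [-0.1, -1.1, 1.0]
grip_width: 1.001
grip_force: 0.0
```

>>> send_rows:
  linear:
    - [0,0,0]
    - [0,0,0]
    - [0,0,0]
    - [0,0,0]
    - [0,0,0]
    - [0,0,0]
    - [0,0,0]
    - [0,0,0]
    - [0,0,0]
    - [0,0,0]
  angular:
    - [0,0,0]
    - [0,0,0]
    - [0,0,0]
    - [0,0,0]
    - [0,0,0]
    - [0,0,0]
    - [0,0,0]
    - [0,0,0]
    - [0,0,0]
    - [0,0,0]
  claw: 255
  squeeze: 50

```text
time: 3.48
tool_pos: [0.525, 0.1814, 0.0356]
orientation: [179.9, 0.0, 90.0]
contact_force: [-0.2, -1.8, 6.7]
grip_width: 0.689
grip_force: 53.3
```

>>> send_rows:
  linear:
    - [0,0,-0.005]
    - [0,0,-0.015]
    - [0,0,-0.03]
    - [0,0,-0.05]
    - [0,0,-0.07]
    - [0,0,-0.085]
    - [0,0,-0.095]
    - [0,0,-0.1]
    - [0,0,-0.1]
    - [0,0,-0.1]
  angular:
    - [0,0,0]
    - [0,0,0]
    - [0,0,0]
    - [0,0,0]
    - [0,0,0]
    - [0,0,0]
    - [0,0,0]
    - [0,0,0]
    - [0,0,0]
    - [0,0,0]

```text
time: 4.32
tool_pos: [0.5242, 0.1815, 0.1339]
orientation: [-180.0, 0.0, 90.0]
contact_force: [0.8, -1.0, -2.6]
grip_width: 0.687
grip_force: 54.1
```

```bash
cat >> h.py <<'E'
def held(name,near,cam="side"):
    im=arm.get_image(cam); save(im,name); s=arm.get_state(); print(s["tool_pos"].round(4),s["contact_force"].round(2),s["grip_width"],s["grip_force"])
    R=cv2.Rodrigues(np.array(im["rvec"],float))[0]; p=R@s["tool_pos"]+np.ravel(im["tvec"])
    u=int(im["fx"]*p[0]/p[2]+im["cx"]);v=int(im["fy"]*p[1]/p[2]+im["cy"]); print(u,v)
    c=im["pixels"][max(v-90,0):v+90,max(u-110,0):u+110,::-1]; cv2.imwrite(f"pics/{name}.png",cv2.resize(c,None,fx=3,fy=3))
E
python3 -c "
from h import *
held('s1',0)"
```

```text
[0.524  0.1815 0.1335] [ 0.28  0.09 -2.67] 0.6864278610157761 54.10667359828949
312 274
```

View pics/s1.png

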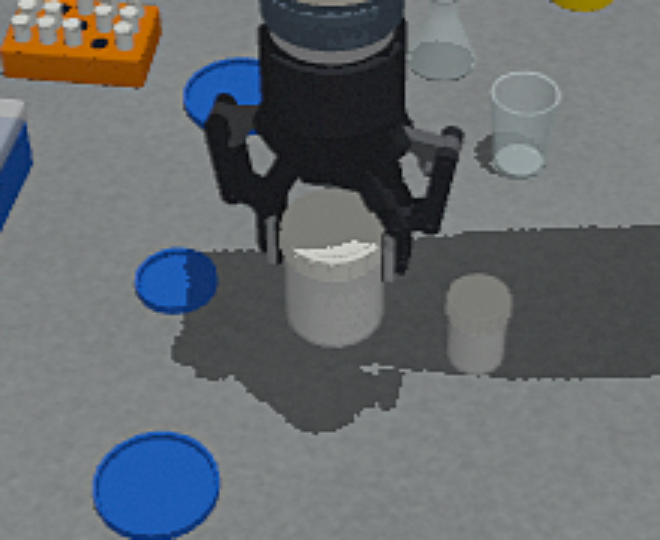

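Crop: pot D hangs upright between the pads, at about (333,290). Carrying it to tray_d.

>>> send_rows:
  linear:
    - [-0.015,0.007,0]
    - [-0.045,0.022,0]
    - [-0.08,0.039,0]
    - [-0.115,0.056,0]
    - [-0.15,0.073,0]
    - [-0.185,0.09,0]
    - [-0.22,0.107,0]
    - [-0.25,0.122,0]
    - [-0.275,0.134,0]
    - [-0.288,0.14,0]
  angular:
    - [0,0,0]
    - [0,0,0]
    - [0,0,0]
    - [0,0,0]
    - [0,0,0]
    - [0,0,0]
    - [0,0,0]
    - [0,0,0]
    - [0,0,0]
    - [0,0,0]

```text
time: 5.2
tool_pos: [0.6649, -0.1098, 0.1323]
orientation: [-179.9, -0.0, 89.8]
contact_force: [0.0, 0.6, -2.3]
grip_width: 0.686
grip_force: 54.2
```

>>> send_rows:
  linear:
    - [0,0,0]
    - [0,0,0.02]
    - [0,0,0.04]
    - [0,0,0.06]
    - [0,0,0.075]
    - [0,0,0.083]
    - [0,0,0.089]
    - [0,0,0.093]
    - [0,0,0.095]
    - [0,0,0.095]
  angular:
    - [0,0,0]
    - [0,0,0]
    - [0,0,0]
    - [0,0,0]
    - [0,0,0]
    - [0,0,0]
    - [0,0,0]
    - [0,0,0]
    - [0,0,0]
    - [0,0,0]

```text
time: 6.03
tool_pos: [0.6645, -0.1063, 0.0395]
orientation: [180.0, 0.0, 90.0]
contact_force: [-0.9, -0.1, -1.8]
grip_width: 0.687
grip_force: 54.3
```

>>> send_rows:
  linear:
    - [0,0,0.001]
    - [0,0,0.002]
    - [0,0,0.002]
    - [0,0,0.002]
  angular:
    - [0,0,0]
    - [0,0,0]
    - [0,0,0]
    - [0,0,0]

```text
time: 6.37
tool_pos: [0.6648, -0.1066, 0.0387]
orientation: [179.9, 0.0, 90.0]
contact_force: [-1.3, 1.3, 6.6]
grip_width: 0.686
grip_force: 54.8
```

Contact shows as 6.6 N, so I release, rise and go above pot C.

>>> send_rows:
  linear:
    - [0,0,0]
    - [0,0,0]
    - [0,0,0]
    - [0,0,0]
    - [0,0,0]
    - [0,0,-0.02]
    - [0,0,-0.05]
    - [0,0,-0.085]
    - [0,0,-0.12]
    - [0,0,-0.13]
  angular:
    - [0,0,0]
    - [0,0,0]
    - [0,0,0]
    - [0,0,0]
    - [0,0,0]
    - [0,0,0]
    - [0,0,0]
    - [0,0,0]
    - [0,0,0]
    - [0,0,0]
  claw: 0

```text
time: 7.2
tool_pos: [0.6659, -0.1069, 0.1731]
orientation: [179.6, 0.1, 90.0]
contact_force: [0.7, 0.2, 0.3]
grip_width: 1.002
grip_force: 0.0
```

>>> send_rows:
  linear:
    - [0.02,-0.026,0]
    - [0.045,-0.059,0]
    - [0.07,-0.092,0]
    - [0.09,-0.118,0]
    - [0.09,-0.118,0]
    - [0.09,-0.118,0]
  angular:
    - [0,0,0]
    - [0,0,0]
    - [0,0,0]
    - [0,0,0]
    - [0,0,0]
    - [0,0,0]
  claw: 30

```text
time: 7.7
tool_pos: [0.5454, -0.0155, 0.1679]
orientation: [179.9, 0.0, 90.1]
contact_force: [0.8, 0.2, 0.9]
grip_width: 0.883
grip_force: 0.0
```

```bash
python3 -c "
from h import *
look('w2',(.546,-.016))"
```

```text
w2 3232 mean [ 0.5478 -0.0136  0.0641] circ 0.548 -0.0144 d 0.0505
7.75 [ 0.5465 -0.0162  0.1678] [1.7992e+02 2.0000e-02 9.0030e+01] [0.55 0.03 0.5 ] 0.8828595138501034 0.0
```

View pics/w2.png

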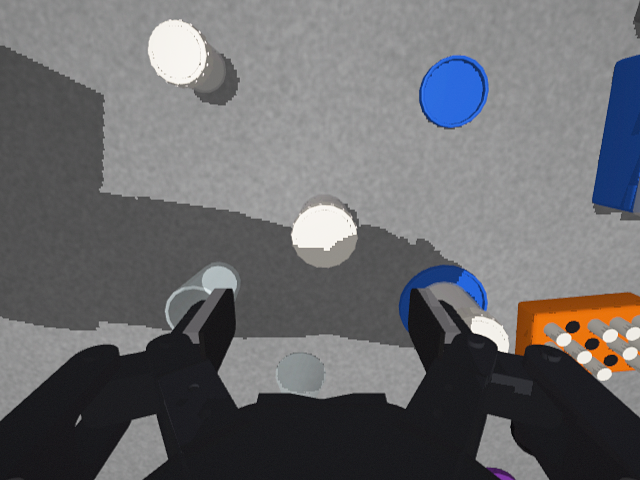

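Pot C is at (325,237), centred between the pads. Tray_d at (443,300) holds pot D, partly hidden by the finger. Descending on C.

>>> send_rows:
  linear:
    - [0.001,0.001,0.03]
    - [0.001,0.001,0.06]
    - [0.001,0.001,0.09]
    - [0.001,0.001,0.11]
    - [0.001,0.001,0.125]
    - [0.001,0.001,0.135]
    - [0.001,0.001,0.139]
    - [0.001,0.001,0.139]
  angular:
    - [0,0,0]
    - [0,0,0]
    - [0,0,0]
    - [0,0,0]
    - [0,0,0]
    - [0,0,0]
    - [0,0,0]
    - [0,0,0]

```text
time: 8.42
tool_pos: [0.5476, -0.0159, 0.0274]
orientation: [-179.9, -0.0, 90.0]
contact_force: [-0.1, 0.1, -0.4]
grip_width: 0.883
grip_force: 0.0
```

>>> send_rows:
  linear:
    - [0,0,0]
    - [0,0,0]
    - [0,0,0]
    - [0,0,0]
    - [0,0,0]
    - [0,0,0]
    - [0,0,0]
    - [0,0,0]
    - [0,0,0]
    - [0,0,0]
  angular:
    - [0,0,0]
    - [0,0,0]
    - [0,0,0]
    - [0,0,0]
    - [0,0,0]
    - [0,0,0]
    - [0,0,0]
    - [0,0,0]
    - [0,0,0]
    - [0,0,0]
  claw: 255

```text
time: 9.25
tool_pos: [0.5482, -0.0157, 0.0294]
orientation: [179.9, 0.0, 90.0]
contact_force: [0.5, -0.5, 6.4]
grip_width: 0.57
grip_force: 51.6
```

>>> send_rows:
  linear:
    - [0,0,-0.005]
    - [0,0,-0.015]
    - [0,0,-0.03]
    - [0,0,-0.05]
    - [0,0,-0.07]
    - [0,0,-0.085]
    - [0,0,-0.095]
    - [0,0,-0.1]
    - [0,0,-0.1]
    - [0,0,-0.1]
  angular:
    - [0,0,0]
    - [0,0,0]
    - [0,0,0]
    - [0,0,0]
    - [0,0,0]
    - [0,0,0]
    - [0,0,0]
    - [0,0,0]
    - [0,0,0]
    - [0,0,0]

```text
time: 10.08
tool_pos: [0.5471, -0.0154, 0.1279]
orientation: [-180.0, -0.0, 90.0]
contact_force: [0.2, 0.0, -1.0]
grip_width: 0.573
grip_force: 51.7
```

```bash
python3 -c "
from h import *
held('s2',0)
im=arm.get_image('top'); W=world(im); hsv=cv2.cvtColor(im['pixels'],cv2.COLOR_RGB2HSV)
m=(np.hypot(W[...,0]-.664,W[...,1]+.105)<.06)&(hsv[...,1]<60)&(W[...,2]>.065)&(W[...,2]<.085)
q=W[m]; print(len(q),q.mean(0),cv2.minEnclosingCircle(q[:,:2].astype(np.float32)))"
```

```text
[ 0.5469 -0.0154  0.1275] [-0.04  0.5  -1.5 ] 0.5703518485285918 51.709206104278564
323 205
306 [ 0.65855598 -0.12080764  0.07547188] ((0.6608444452285767, -0.11212432384490967), 0.02910369448363781)
```

View pics/s2.png

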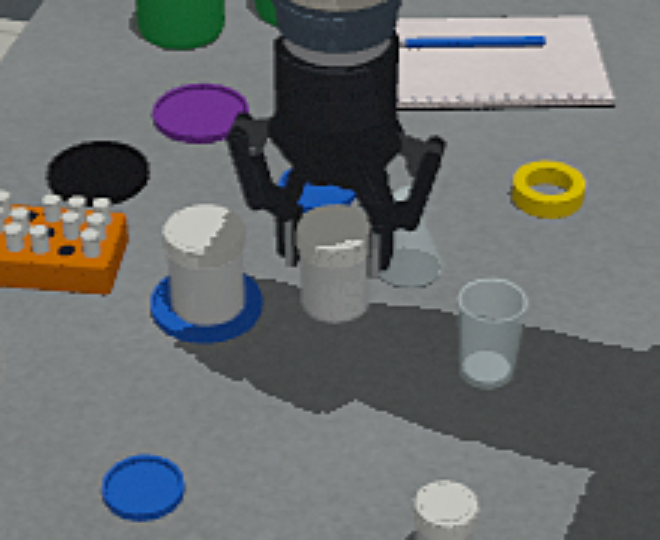

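Pot C hangs upright at (337,265), and D stands in tray_d at (205,265). Carrying C to tray_c.

>>> send_rows:
  linear:
    - [0.015,0.004,0]
    - [0.045,0.011,0]
    - [0.08,0.02,0]
    - [0.115,0.029,0]
    - [0.15,0.038,0]
    - [0.185,0.047,0]
    - [0.215,0.055,0]
    - [0.242,0.061,0]
    - [0.262,0.066,0]
    - [0.272,0.069,0]
  angular:
    - [0,0,0]
    - [0,0,0]
    - [0,0,0]
    - [0,0,0]
    - [0,0,0]
    - [0,0,0]
    - [0,0,0]
    - [0,0,0]
    - [0,0,0]
    - [0,0,0]

```text
time: 11.02
tool_pos: [0.6161, 0.259, 0.1267]
orientation: [-179.9, 0.0, 90.1]
contact_force: [-0.3, -0.9, -0.5]
grip_width: 0.564
grip_force: 51.7
```

>>> send_rows:
  linear:
    - [0,0,0]
    - [0,0,0.02]
    - [0,0,0.04]
    - [0,0,0.06]
    - [0,0,0.075]
    - [0,0,0.083]
    - [0,0,0.089]
    - [0,0,0.093]
    - [0,0,0.095]
    - [0,0,0.095]
  angular:
    - [0,0,0]
    - [0,0,0]
    - [0,0,0]
    - [0,0,0]
    - [0,0,0]
    - [0,0,0]
    - [0,0,0]
    - [0,0,0]
    - [0,0,0]
    - [0,0,0]

```text
time: 11.85
tool_pos: [0.6166, 0.2563, 0.0335]
orientation: [180.0, -0.0, 90.0]
contact_force: [-0.2, -0.9, -0.3]
grip_width: 0.57
grip_force: 51.7
```

>>> send_rows:
  linear:
    - [0,0,0.001]
    - [0,0,0.002]
    - [0,0,0.002]
    - [0,0,0.002]
  angular:
    - [0,0,0]
    - [0,0,0]
    - [0,0,0]
    - [0,0,0]

```text
time: 12.18
tool_pos: [0.6168, 0.2567, 0.0325]
orientation: [179.9, -0.0, 90.0]
contact_force: [-2.1, -0.5, 5.1]
grip_width: 0.565
grip_force: 52.1
```

C is down (5.1 N). Release and go over pot B.

>>> send_rows:
  linear:
    - [0,0,0]
    - [0,0,0]
    - [0,0,0]
    - [0,0,0]
    - [0,0,0]
    - [0,0,-0.02]
    - [0,0,-0.05]
    - [0,0,-0.085]
    - [0,0,-0.12]
    - [0,0,-0.13]
  angular:
    - [0,0,0]
    - [0,0,0]
    - [0,0,0]
    - [0,0,0]
    - [0,0,0]
    - [0,0,0]
    - [0,0,0]
    - [0,0,0]
    - [0,0,0]
    - [0,0,0]
  claw: 0

```text
time: 13.02
tool_pos: [0.618, 0.257, 0.1671]
orientation: [179.6, -0.1, 90.0]
contact_force: [0.7, 0.4, -0.2]
grip_width: 1.001
grip_force: 0.0
```

>>> send_rows:
  linear:
    - [-0.02,-0.023,0]
    - [-0.045,-0.052,0]
    - [-0.07,-0.081,0]
    - [-0.095,-0.11,0]
    - [-0.12,-0.139,0]
    - [-0.138,-0.16,0]
    - [-0.146,-0.17,0]
    - [-0.146,-0.17,0]
    - [-0.146,-0.17,0]
  angular:
    - [0,0,0]
    - [0,0,0]
    - [0,0,0]
    - [0,0,0]
    - [0,0,0]
    - [0,0,0]
    - [0,0,0]
    - [0,0,0]
    - [0,0,0]
  claw: 60

```text
time: 13.77
tool_pos: [0.447, 0.1106, 0.1617]
orientation: [179.9, -0.0, 89.9]
contact_force: [1.4, -0.4, 0.6]
grip_width: 0.766
grip_force: 0.0
```

```bash
python3 -c "
from h import *
look('w3',(.4465,.1107))"
```

```text
w3 2058 mean [0.4483 0.1129 0.056 ] circ 0.4483 0.1121 d 0.0408
13.8167 [0.4475 0.1109 0.1615] [ 1.7993e+02 -2.0000e-02  8.9960e+01] [0.34 0.89 0.09] 0.7663511260421102 0.0
```

>>> send_rows:
  linear:
    - [0.001,0,0.03]
    - [0.001,0,0.06]
    - [0.001,0,0.09]
    - [0.001,0,0.11]
    - [0.001,0,0.125]
    - [0.001,0,0.135]
    - [0.001,0,0.14]
    - [0.001,0,0.14]
  angular:
    - [0,0,0]
    - [0,0,0]
    - [0,0,0]
    - [0,0,0]
    - [0,0,0]
    - [0,0,0]
    - [0,0,0]
    - [0,0,0]

```text
time: 14.48
tool_pos: [0.4466, 0.1121, 0.02]
orientation: [-179.9, 0.0, 90.0]
contact_force: [-0.6, 1.6, 0.0]
grip_width: 0.763
grip_force: 0.0
```

>>> send_rows:
  linear:
    - [0,0,0]
    - [0,0,0]
    - [0,0,0]
    - [0,0,0]
    - [0,0,0]
    - [0,0,0]
    - [0,0,0]
    - [0,0,0]
    - [0,0,0]
    - [0,0,0]
  angular:
    - [0,0,0]
    - [0,0,0]
    - [0,0,0]
    - [0,0,0]
    - [0,0,0]
    - [0,0,0]
    - [0,0,0]
    - [0,0,0]
    - [0,0,0]
    - [0,0,0]
  claw: 255

```text
time: 15.32
tool_pos: [0.4472, 0.1116, 0.022]
orientation: [179.9, -0.0, 90.0]
contact_force: [0.3, 0.9, 6.6]
grip_width: 0.451
grip_force: 50.1
```

>>> send_rows:
  linear:
    - [0,0,-0.005]
    - [0,0,-0.015]
    - [0,0,-0.03]
    - [0,0,-0.05]
    - [0,0,-0.07]
    - [0,0,-0.085]
    - [0,0,-0.095]
    - [0,0,-0.1]
    - [0,0,-0.1]
    - [0,0,-0.1]
  angular:
    - [0,0,0]
    - [0,0,0]
    - [0,0,0]
    - [0,0,0]
    - [0,0,0]
    - [0,0,0]
    - [0,0,0]
    - [0,0,0]
    - [0,0,0]
    - [0,0,0]

```text
time: 16.15
tool_pos: [0.4461, 0.1115, 0.121]
orientation: [-180.0, 0.0, 90.0]
contact_force: [0.4, -0.1, -0.6]
grip_width: 0.452
grip_force: 50.2
```

```bash
python3 -c "
from h import *
held('s3',0)"
```

```text
[0.4459 0.1115 0.1206] [ 0.27 -0.01  0.2 ] 0.45158490630650544 50.19399046897888
363 258
```

View pics/s3.png

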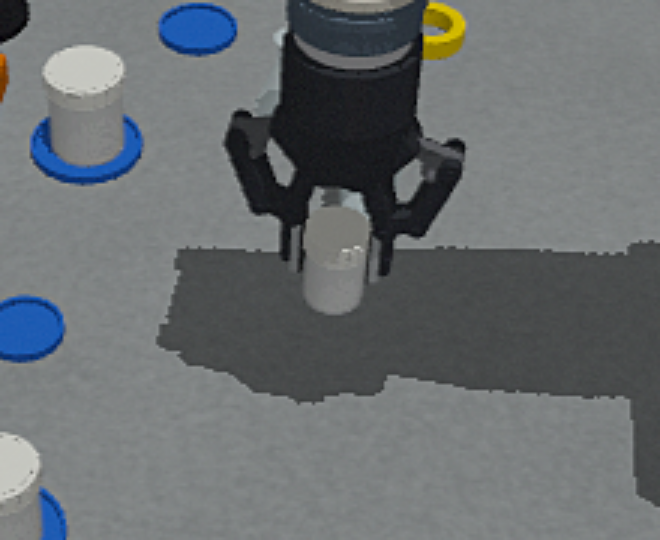

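Pot B is held upright at (335,265), and D stands in its tray at (85,110). Carrying B to tray_b, above the glassware.

>>> send_rows:
  linear:
    - [-0.015,0.007,0]
    - [-0.045,0.02,0]
    - [-0.08,0.035,0]
    - [-0.115,0.051,0]
    - [-0.15,0.066,0]
    - [-0.185,0.081,0]
    - [-0.22,0.097,0]
    - [-0.255,0.112,0]
    - [-0.29,0.128,0]
    - [-0.32,0.141,0]
  angular:
    - [0,0,0]
    - [0,0,0]
    - [0,0,0]
    - [0,0,0]
    - [0,0,0]
    - [0,0,0]
    - [0,0,0]
    - [0,0,0]
    - [0,0,0]
    - [0,0,0]

```text
time: 17.03
tool_pos: [0.5876, -0.2108, 0.1198]
orientation: [-179.9, -0.0, 89.9]
contact_force: [-0.1, 0.2, -0.4]
grip_width: 0.452
grip_force: 50.2
```

>>> send_rows:
  linear:
    - [-0.03,0.013,0]
    - [-0.05,0.022,0]
    - [-0.0615,0.027,0]
    - [-0.0615,0.027,0.01]
    - [-0.0615,0.027,0.03]
    - [-0.0615,0.027,0.05]
    - [-0.0615,0.027,0.07]
    - [-0.0615,0.027,0.083]
    - [-0.0615,0.027,0.091]
    - [-0.0615,0.027,0.095]
  angular:
    - [0,0,0]
    - [0,0,0]
    - [0,0,0]
    - [0,0,0]
    - [0,0,0]
    - [0,0,0]
    - [0,0,0]
    - [0,0,0]
    - [0,0,0]
    - [0,0,0]

```text
time: 17.87
tool_pos: [0.6131, -0.2686, 0.0248]
orientation: [-179.8, -0.1, 90.0]
contact_force: [-10.3, 6.7, 28.7]
grip_width: 0.451
grip_force: 52.4
```

>>> send_rows:
  linear:
    - [0,0,0]
    - [0,0,0.001]
    - [0,0,0.002]
    - [0,0,0.002]
    - [0,0,0.002]
  angular:
    - [0,0,0]
    - [0,0,0]
    - [0,0,0]
    - [0,0,0]
    - [0,0,0]

```text
time: 18.28
tool_pos: [0.6145, -0.2699, 0.025]
orientation: [179.9, 0.0, 90.0]
contact_force: [-1.8, 1.5, 5.7]
grip_width: 0.45
grip_force: 50.5
```

B is down (5.7 N). Release, rise and go to pot A.

>>> send_rows:
  linear:
    - [0,0,0]
    - [0,0,0]
    - [0,0,0]
    - [0,0,0]
    - [0,0,0]
    - [0,0,-0.02]
    - [0,0,-0.05]
    - [0,0,-0.085]
    - [0,0,-0.12]
    - [0,0,-0.13]
  angular:
    - [0,0,0]
    - [0,0,0]
    - [0,0,0]
    - [0,0,0]
    - [0,0,0]
    - [0,0,0]
    - [0,0,0]
    - [0,0,0]
    - [0,0,0]
    - [0,0,0]
  claw: 40

```text
time: 19.12
tool_pos: [0.6158, -0.2708, 0.1601]
orientation: [179.6, 0.2, 90.0]
contact_force: [0.1, -0.6, 0.8]
grip_width: 0.844
grip_force: 0.0
```

>>> send_rows:
  linear:
    - [0.025,-0.008,0]
    - [0.06,-0.02,0]
    - [0.095,-0.032,0]
    - [0.13,-0.043,0]
    - [0.165,-0.055,0]
    - [0.2,-0.067,0]
    - [0.235,-0.078,0]
    - [0.27,-0.09,0]
    - [0.305,-0.102,0]
    - [0.335,-0.112,0]
  angular:
    - [0,0,0]
    - [0,0,0]
    - [0,0,0]
    - [0,0,0]
    - [0,0,0]
    - [0,0,0]
    - [0,0,0]
    - [0,0,0]
    - [0,0,0]
    - [0,0,0]
  claw: 100

```text
time: 19.95
tool_pos: [0.5011, 0.0669, 0.1542]
orientation: [-180.0, -0.0, 90.0]
contact_force: [1.5, -0.4, 1.3]
grip_width: 0.608
grip_force: 0.0
```

>>> send_rows:
  linear:
    - [0.035,-0.012,0]
    - [0.07,-0.023,0]
    - [0.105,-0.035,0]
    - [0.14,-0.046,0]
    - [0.175,-0.058,0]
    - [0.21,-0.069,0]
    - [0.24,-0.079,0]
    - [0.262,-0.0865,0]
    - [0.262,-0.0865,0]
    - [0.262,-0.0865,0]
  angular:
    - [0,0,0]
    - [0,0,0]
    - [0,0,0]
    - [0,0,0]
    - [0,0,0]
    - [0,0,0]
    - [0,0,0]
    - [0,0,0]
    - [0,0,0]
    - [0,0,0]

```text
time: 20.78
tool_pos: [0.4153, 0.328, 0.154]
orientation: [-180.0, 0.0, 90.1]
contact_force: [-0.0, -0.6, 0.4]
grip_width: 0.608
grip_force: 0.0
```

```bash
python3 -c "
from h import *
look('w4',(.416,.3268),r=.035)"
```

```text
w4 1157 mean [0.4176 0.3297 0.0479] circ 0.4174 0.329 d 0.0313
20.8333 [0.4157 0.3272 0.154 ] [-1.7999e+02  3.0000e-02  9.0060e+01] [ 0.19  0.03 -1.18] 0.6050021658740761 0.0
```

View pics/w4.png

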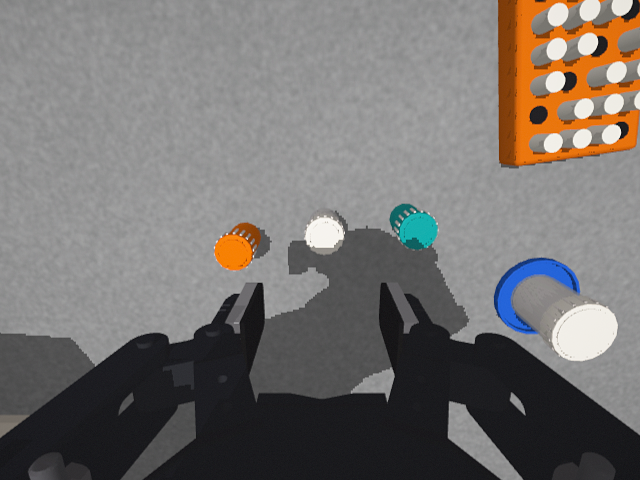

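Pot A, white, is at (325,232) between the pads, with orange at (235,252) and teal at (417,230) outside them. C stands in tray_c. Descending with the fingers narrowed.

>>> send_rows:
  linear:
    - [0.001,0.001,0]
    - [0.001,0.001,0.03]
    - [0.001,0.001,0.06]
    - [0.001,0.001,0.09]
    - [0.001,0.001,0.11]
    - [0.001,0.001,0.125]
    - [0.001,0.001,0.134]
    - [0.001,0.001,0.138]
    - [0.001,0.001,0.138]
  angular:
    - [0,0,0]
    - [0,0,0]
    - [0,0,0]
    - [0,0,0]
    - [0,0,0]
    - [0,0,0]
    - [0,0,0]
    - [0,0,0]
    - [0,0,0]
  claw: 112

```text
time: 21.58
tool_pos: [0.4172, 0.3274, 0.0159]
orientation: [-180.0, 0.0, 89.9]
contact_force: [-0.8, 1.0, -0.3]
grip_width: 0.563
grip_force: 0.0
```

>>> send_rows:
  linear:
    - [0,0,0]
    - [0,0,0]
    - [0,0,0]
    - [0,0,0]
    - [0,0,0]
    - [0,0,0]
    - [0,0,0]
    - [0,0,0]
    - [0,0,0]
    - [0,0,0]
  angular:
    - [0,0,0]
    - [0,0,0]
    - [0,0,0]
    - [0,0,0]
    - [0,0,0]
    - [0,0,0]
    - [0,0,0]
    - [0,0,0]
    - [0,0,0]
    - [0,0,0]
  claw: 255

```text
time: 22.42
tool_pos: [0.4177, 0.3284, 0.0173]
orientation: [179.9, -0.0, 90.0]
contact_force: [-0.0, -1.1, 6.5]
grip_width: 0.331
grip_force: 49.4
```

>>> send_rows:
  linear:
    - [0,0,-0.005]
    - [0,0,-0.015]
    - [0,0,-0.03]
    - [0,0,-0.05]
    - [0,0,-0.07]
    - [0,0,-0.085]
    - [0,0,-0.095]
    - [0,0,-0.1]
    - [0,0,-0.1]
    - [0,0,-0.1]
  angular:
    - [0,0,0]
    - [0,0,0]
    - [0,0,0]
    - [0,0,0]
    - [0,0,0]
    - [0,0,0]
    - [0,0,0]
    - [0,0,0]
    - [0,0,0]
    - [0,0,0]

```text
time: 23.25
tool_pos: [0.4167, 0.328, 0.116]
orientation: [-180.0, 0.0, 90.0]
contact_force: [0.1, -1.1, -0.8]
grip_width: 0.334
grip_force: 49.2
```

```bash
python3 -c "
from h import *
held('s4',0)"
```

```text
[0.4165 0.3279 0.1155] [-0.7   0.38 -0.72] 0.333322256179465 49.23993766307831
360 362
```

View pics/s4.png

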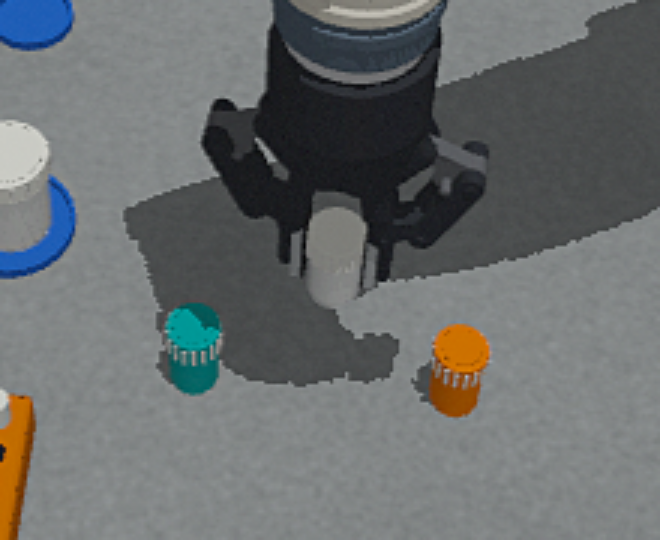

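Pot A is held upright at (333,255), and the neighbours are undisturbed. Carrying A to tray_a.

>>> send_rows:
  linear:
    - [-0.011,0.011,0]
    - [-0.034,0.034,0]
    - [-0.06,0.06,0]
    - [-0.088,0.088,0]
    - [-0.116,0.116,0]
    - [-0.144,0.145,0]
    - [-0.172,0.173,0]
    - [-0.2,0.201,0]
    - [-0.224,0.225,0]
    - [-0.236,0.237,0]
  angular:
    - [0,0,0]
    - [0,0,0]
    - [0,0,0]
    - [0,0,0]
    - [0,0,0]
    - [0,0,0]
    - [0,0,0]
    - [0,0,0]
    - [0,0,0]
    - [0,0,0]

```text
time: 24.13
tool_pos: [0.6559, 0.0886, 0.1144]
orientation: [-179.9, 0.0, 89.8]
contact_force: [-1.7, -0.4, -0.4]
grip_width: 0.333
grip_force: 49.3
```

>>> send_rows:
  linear:
    - [0,0,0]
    - [0,0,0.02]
    - [0,0,0.04]
    - [0,0,0.06]
    - [0,0,0.075]
    - [0,0,0.083]
    - [0,0,0.089]
    - [0,0,0.093]
    - [0,0,0.095]
    - [0,0,0.095]
  angular:
    - [0,0,0]
    - [0,0,0]
    - [0,0,0]
    - [0,0,0]
    - [0,0,0]
    - [0,0,0]
    - [0,0,0]
    - [0,0,0]
    - [0,0,0]
    - [0,0,0]

```text
time: 24.97
tool_pos: [0.654, 0.0922, 0.0215]
orientation: [180.0, -0.0, 90.0]
contact_force: [0.1, 0.6, -0.2]
grip_width: 0.334
grip_force: 49.3
```

>>> send_rows:
  linear:
    - [0,0,0.001]
    - [0,0,0.002]
    - [0,0,0.002]
    - [0,0,0.002]
  angular:
    - [0,0,0]
    - [0,0,0]
    - [0,0,0]
    - [0,0,0]

```text
time: 25.3
tool_pos: [0.6544, 0.092, 0.0204]
orientation: [179.9, -0.0, 90.0]
contact_force: [-0.9, 0.2, 5.6]
grip_width: 0.335
grip_force: 49.8
```

>>> send_rows:
  linear:
    - [0,0,0]
    - [0,0,0]
    - [0,0,0]
    - [0,0,0]
    - [0,0,0]
    - [0,0,-0.02]
    - [0,0,-0.05]
    - [0,0,-0.085]
    - [0,0,-0.12]
    - [0,0,-0.15]
  angular:
    - [0,0,0]
    - [0,0,0]
    - [0,0,0]
    - [0,0,0]
    - [0,0,0]
    - [0,0,0]
    - [0,0,0]
    - [0,0,0]
    - [0,0,0]
    - [0,0,0]
  claw: 60

```text
time: 26.13
tool_pos: [0.6539, 0.092, 0.1716]
orientation: [179.9, -0.0, 90.0]
contact_force: [1.4, 0.3, 0.2]
grip_width: 0.761
grip_force: 0.0
```

>>> send_rows:
  linear:
    - [-0.015,-0.015,-0.01]
    - [-0.04,-0.04,-0.02]
    - [-0.065,-0.065,-0.03]
    - [-0.09,-0.09,-0.04]
    - [-0.115,-0.115,-0.05]
    - [-0.14,-0.14,-0.05]
    - [-0.165,-0.165,-0.05]
    - [-0.19,-0.19,-0.05]
    - [-0.215,-0.21,-0.05]
    - [-0.24,-0.23,-0.05]
  angular:
    - [0,0,0]
    - [0,0,0]
    - [0,0,0]
    - [0,0,0]
    - [0,0,0]
    - [0,0,0]
    - [0,0,0]
    - [0,0,0]
    - [0,0,0]
    - [0,0,0]

```text
time: 26.97
tool_pos: [0.4224, -0.1487, 0.2195]
orientation: [180.0, 0.0, 90.0]
contact_force: [0.3, -1.3, -1.3]
grip_width: 0.769
grip_force: 0.0
```

>>> send_rows:
  linear:
    - [-0.025,-0.015,0]
    - [-0.06,-0.03,0]
    - [-0.09,-0.045,0]
    - [-0.12,-0.06,0]
    - [-0.15,-0.07,0]
    - [-0.18,-0.08,0]
    - [-0.2,-0.08,0]
    - [-0.2,-0.08,0]
    - [-0.2,-0.08,0]
  angular:
    - [0,0,0]
    - [0,0,0]
    - [0,0,0]
    - [0,0,0]
    - [0,0,0]
    - [0,0,0]
    - [0,0,0]
    - [0,0,0]
    - [0,0,0]

```text
time: 27.72
tool_pos: [0.3434, -0.3486, 0.2189]
orientation: [-180.0, -0.0, 89.9]
contact_force: [0.1, 0.9, -0.7]
grip_width: 0.763
grip_force: 0.0
```

```bash
python3 - <<'E'
from h import *
T=dict(a=(.6538,.092,.030,.048),b=(.6138,-.2702,.040,.056),c=(.6158,.256,.050,.064),d=(.664,-.1047,.060,.072))
for cam in("top","side"):
    im=arm.get_image(cam); save(im,cam+"_end"); W=world(im); hsv=cv2.cvtColor(im["pixels"],cv2.COLOR_RGB2HSV)
    for k,(x,y,d,h) in T.items():
        m=(np.hypot(W[...,0]-x,W[...,1]-y)<.055)&(hsv[...,1]<70)&(W[...,2]>h-.003)&(W[...,2]<h+.012)
        q=W[m]
        if len(q)<9: print(cam,k,len(q)); continue
        (cx,cy),r=cv2.minEnclosingCircle(q[:,:2].astype(np.float32)); A=np.c_[q[:,:2]-q[:,:2].mean(0),np.ones(len(q))]
        print(cam,k,len(q),"d",round(2*r,4),"off mm",round((cx-x)*1e3,1),round((cy-y)*1e3,1),"z",q[:,2].mean().round(4),"want",h+.003,"slope",np.linalg.lstsq(A,q[:,2],rcond=None)[0][:2].round(3))
E
```

```text
top a 192 d 0.0324 off mm -2.2 -0.5 z 0.0513 want 0.051000000000000004 slope [-0.013 -0.033]
top b 345 d 0.0417 off mm -1.3 -0.1 z 0.0595 want 0.059000000000000004 slope [ 0.012 -0.041]
top c 556 d 0.0521 off mm -1.5 -0.8 z 0.0678 want 0.067 slope [0.002 0.015]
top d 765 d 0.0617 off mm -2.2 -1.2 z 0.0756 want 0.075 slope [ 0.007 -0.001]
side a 162 d 0.0336 off mm -1.6 -1.7 z 0.0516 want 0.051000000000000004 slope [ 0.014 -0.101]
side b 153 d 0.0446 off mm 0.9 1.5 z 0.06 want 0.059000000000000004 slope [ 0.004 -0.09 ]
side c 591 d 0.0532 off mm 0.4 -0.1 z 0.068 want 0.067 slope [ 0.02  -0.039]
side d 413 d 0.0643 off mm 0.0 -1.8 z 0.0761 want 0.075 slope [ 0.017 -0.036]
```

View pics/side_end.png

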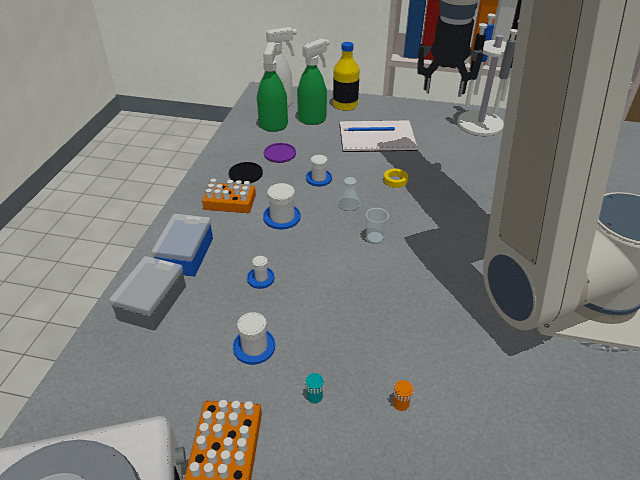

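All four pots stand upright and centred in their own trays: a (260,268), b (319,168), c (252,333) and d (281,203). The flask (350,195) and beaker (376,225) are where they started, and the arm touches nothing.

```bash
python3 -c "
from bench import arm
print(arm.hand_in())"
```

```text
the job is handed in; nothing more can be done
None
```

The job is handed in at about 28 s of the 120 s allowed: all four pots stand upright in their own trays, within about 3 mm of centre by the final camera check, and the beaker and flask stand where they were; the hand-in call returned no verdict.

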